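# Line up soldering supplies by height

## Task

Line the four soldering supplies that stand on the bench in front of you (blue tape roll, yellow-lidded jar, grey-green tin, flux bottle) up on the white sorting strip behind them in order of height: the lowest on the ring next to the red tab, then taller and taller, the tallest on the ring next to the grey tab. Each stands upright, centred on its own ring, and the pliers, the pink note pad and the marker pen stay where they are.

Things in the scene. Friction and masses are not known exactly. Their poses are not given: they have to be found in the camera images.
- sorting_strip: Flat white board fixed on the bench, 90 mm (its x) by 390 mm (its y) and 8 mm thick, with four equal dark rings of 74 mm outer diameter, each with a dark centre dot, in a row along its y. Origin: centre of its underside, on the bench top; z up. Ring centres at x = 0 and y = -127.5, -42.5, +42.5, +127.5 mm in its frame; its top, where things stand, at z = 8 mm. It lies somewhat turned; which end has the red tab varies.
- red_tab: Flat red tab, 70 x 18 mm and 5 mm high, fixed on top of one end of the sorting strip (183 mm from the strip's centre along the row, at its +y or its -y end). It marks the end where the lowest thing goes; a like grey tab lies at the other end. Origin: centre of its underside.
- tape_roll: Blue roll of insulating tape lying flat, 62 mm in diameter, 19 mm high: the lowest of the four. Origin: centre of its flat underside, z up when it stands. Grasp it across its outer rim; the core is filled and cannot be entered by a finger.
- yellow_jar: Round jar with grey body and yellow lid, 42 mm in diameter, 28 mm high: the second lowest. Origin: centre of its flat underside, z up when it stands. 
- grey_tin: Plain round grey-green tin with fixed lid, 65 mm in diameter, 44 mm high, on the bench: the second tallest (a like tin far off on top of the blue cabinet is part of the room, not meant here). Origin: centre of its flat underside, z up when it stands. 
- flux_bottle: White bottle with red pointed cap, body 34 mm in diameter and 68 mm high, 85 mm high with its cap: the tallest. Origin: centre of its flat underside, z up when it stands. 
- pliers: Bystander, to be left alone: pliers with blue handles, 58 x 160 x 11 mm, lying behind the strip. Origin: centre of the underside.
- note_pad: Bystander, to be left alone: pink note pad, 39 x 51 x 12 mm, at the right of the strip. Origin: centre of the underside.
- marker: Bystander, to be left alone: marker pen, white with blue cap, 128 mm long and 14 mm thick, at the right of the things. Origin: centre of the underside.
There are look-alikes about, which are no part of the job. Several things have the shape of the tape_roll; the one meant has the colours described above.

How it is judged:
At the end, for the whole second after the job is handed in: Counted from the red tab, the tape roll, the yellow-lidded jar, the tin and the flux bottle stand on the first, second, third and fourth ring, each with its centre within 13 mm of the ring's centre along and across the strip, upright (within 0.1 rad) on the strip's top, released and at rest (((y of red_tab in the frame of sorting_strip above 0.1 m and x of tape_roll in the frame of sorting_strip between -0.013 and 0.013 m and y of tape_roll in the frame of sorting_strip between 0.1145 and 0.1405 m and x of yellow_jar in the frame of sorting_strip between -0.013 and 0.013 m and y of yellow_jar in the frame of sorting_strip between 0.0295 and 0.0555 m and x of grey_tin in the frame of sorting_strip between -0.013 and 0.013 m and y of grey_tin in the frame of sorting_strip between -0.0555 and -0.0295 m and x of flux_bottle in the frame of sorting_strip between -0.013 and 0.013 m and y of flux_bottle in the frame of sorting_strip between -0.1405 and -0.1145 m) or (y of red_tab in the frame of sorting_strip below -0.1 m and x of tape_roll in the frame of sorting_strip between -0.013 and 0.013 m and y of tape_roll in the frame of sorting_strip between -0.1405 and -0.1145 m and x of yellow_jar in the frame of sorting_strip between -0.013 and 0.013 m and y of yellow_jar in the frame of sorting_strip between -0.0555 and -0.0295 m and x of grey_tin in the frame of sorting_strip between -0.013 and 0.013 m and y of grey_tin in the frame of sorting_strip between 0.0295 and 0.0555 m and x of flux_bottle in the frame of sorting_strip between -0.013 and 0.013 m and y of flux_bottle in the frame of sorting_strip between 0.1145 and 0.1405 m)) and z of tape_roll in the frame of sorting_strip between 0.004 and 0.012 m and angle between each of tape_roll, yellow_jar, grey_tin, flux_bottle's own z axis and vertical below 0.1 rad and linear speed of each of tape_roll, yellow_jar, grey_tin, flux_bottle below 0.02 m/s and angular speed of each of tape_roll, yellow_jar, grey_tin, flux_bottle below 0.3 rad/s and z of yellow_jar in the frame of sorting_strip between 0.004 and 0.012 m and z of grey_tin in the frame of sorting_strip between 0.004 and 0.012 m and z of flux_bottle in the frame of sorting_strip between 0.004 and 0.012 m); the robot touches nothing.
It fails at once if the pliers is shifted by more than 20 mm (distance of pliers from where it was at the start of the episode above 0.02 m).
It fails at once if the note pad is shifted by more than 20 mm (distance of note_pad from where it was at the start of the episode above 0.02 m).
It fails at once if the marker is shifted by more than 20 mm (distance of marker from where it was at the start of the episode above 0.02 m).
It also fails if it takes over 118 s, if anything falls off the work surface, if the arm or the gripper's body presses on something with over 40 N, if the wrist force passes 120 N, or if a joint passes its speed limit or range.

## Robot

A 6-joint arm with a two-finger parallel gripper is mounted at the origin on a cart in front of the work surface, level with it; the furniture and walls round the work are solid. World frame = base frame: x ahead of the robot, y to its left, z up, the work surface at z = 0. Lengths are in m, angles in rad, forces in N, time in s.
With the tool pointing down it reaches from about 0.425 to 1.125 m from the base axis. Payload 14.9 kg.
Tool frame: the origin (TCP) lies on the centre line of the jaws, within the pads' length; the fingertips stand 14 mm ahead of it and the grasp point (between the pads) lies 5 mm behind it; z points along the fingers, y is the line along which they close (so a half turn about z gives the same grasp; the last joint's range is limited). The gripper opens to 91 mm and grips with 3 to 60 N. Pads are 32 mm wide; open, the fingers measure 118 mm over their backs; the gripper's body (76 mm by 178 mm) begins 60 mm behind the grasp point.
Start: joints at [1.098, 0.379, 1.734, -0, 1.028, -0.033], TCP at [0.298, 0.633, 0.228] pointing down, gripper open.
Joint ranges: [-2.77, 2.77], [-0.74, 2.19], [0, 2.66], [-1.06, 4.2], [0.31, 2.87], [-3.08, 3.08]. Speed limits (rad/s): [1.89, 1.89, 2.39, 3.14, 3.14, 3.14].

## Interface

Orientations are given as a rotation vector (axis times angle).
In Python, from workcell import env, effector, solver, imaging, workorder, monitor gives the robot as it stands. Calls block until the motion is done:
- env.move_ptp(position, orientation): joint-space move of the TCP to a pose.
- env.line_to(position, frame=None, v=0.15, contact_N=None): straight line of the TCP; frame=None keeps the orientation; v is the mean speed in m/s. With contact_N (N) it stops when the force on the tool has changed by that much, and returns True; else False.
- env.set_joints(angles): joint-space move.
- effector.open_jaws() and effector.clamp(effort=None): open the fingers fully, or close them until they stop; effort is the grip in N (None keeps the last).
- env.pause(seconds).
- solver.inverse_kinematics(position, orientation): joint angles nearest the present ones, or None.
- imaging.grab_frame(name): name is "scene" or "top" or "wrist"; returns the picture (384x512x3 uint8, red, green, blue); there is no depth.
- imaging.camera_info(name): a dict with "camera_matrix" (3x3 intrinsics, pixels), "xyz" and "orientation" of the camera in the world. Camera axes: x right, y down, z forward; pixel columns grow to the right and rows downward; lengths in m; the calibration is good to about 2 mm. A picture is of the moment at which its call begins: read the wrist's pose just before it. camera_info takes no time and is no camera call; for the wrist camera it gives the pose at the moment of the call.
A pose or a line that the arm cannot do raises env.Unreachable and nothing moves.
- workorder.job_done(): hands the job in; it is judged then, once.
Readings, each from a call of its own:
- monitor.get_time(): time.
- monitor.get_q(): joint angles.
- monitor.get_joint_vel(): joint speeds.
- monitor.get_joint_efforts(): joint torques, N m.
- monitor.get_tcp_pos(): TCP position.
- monitor.get_tcp_rot(): TCP orientation.
- monitor.get_force(): force on the tool from outside, world axes, zero at the start.
- monitor.get_ft_torque(): the same for the moment, N m.
- monitor.get_grip_width(): finger opening in m.
- monitor.get_finger_force(): force on a finger pad.
Only numpy, scipy, OpenCV 4.12 (cv2) and the standard library are available. Lean on these libraries where they do the work, as an engineer would, in place of code of your own. Each camera call takes 0.05 s, during which the arm holds its last target. There are 200 camera calls.

## Working session

There is one attempt and no reset: what is moved stays moved. The work goes in short steps, each a Python script; the robot and the scene stay as the last script left them, time stands still between calls to the robot, and variables do not carry over. Pictures are saved under pics/ and viewed, at most 14 in all, crops included, and the job is handed in when it is done.

```bash
mkdir -p pics
cat > h.py <<'E'
import numpy as np, cv2
from workcell import env, effector, solver, imaging, workorder, monitor
from scipy.spatial.transform import Rotation as R
def rot(info):
    o=np.array(info["orientation"],float)
    return o if o.shape==(3,3) else R.from_rotvec(o).as_matrix()
def ray(info,u,v):
    d=rot(info)@np.linalg.inv(info["camera_matrix"])@np.array([u,v,1.]); return np.array(info["xyz"]),d
def onplane(info,u,v,z):
    c,d=ray(info,u,v); return c+d*(z-c[2])/d[2]
def tri(obs):
    A=np.zeros((3,3));b=np.zeros(3)
    for i,u,v in obs:
        c,d=ray(i,u,v);d=d/np.linalg.norm(d);P=np.eye(3)-np.outer(d,d);A+=P;b+=P@c
    return np.linalg.solve(A,b)
def proj(info,p):
    q=info["camera_matrix"]@(rot(info).T@(np.array(p)-info["xyz"]));return q[:2]/q[2]
def grab(n,f=None):
    i=imaging.camera_info(n);im=imaging.grab_frame(n)
    if f: cv2.imwrite("pics/"+f+".png",cv2.cvtColor(im,cv2.COLOR_RGB2BGR))
    return i,im
E
python3 - <<'E'
from h import *
for n in("scene","top","wrist"):
    i,im=grab(n,n+"0");print(n,i)
print(monitor.get_time(),monitor.get_tcp_rot())
E
```

```text
scene {'camera_matrix': array([[497.26281008,   0.        , 252.86886186],
       [  0.        , 497.26281008, 198.96758695],
       [  0.        ,   0.        ,   1.        ]]), 'xyz': array([-0.03410202, -1.01455256,  0.75079398]), 'orientation': array([-2.0472772 ,  0.55686578, -0.30518947])}
top {'camera_matrix': array([[469.04006649,   0.        , 256.91574857],
       [  0.        , 469.04006649, 183.8235523 ],
       [  0.        ,   0.        ,   1.        ]]), 'xyz': array([0.44365264, 0.00724834, 1.02842084]), 'orientation': array([-2.19360685,  2.18247248, -0.13927841])}
wrist {'camera_matrix': array([[290.5707168 ,   0.        , 254.62445009],
       [  0.        , 290.5707168 , 189.81106068],
       [  0.        ,   0.        ,   1.        ]]), 'xyz': array([0.22526335, 0.66724698, 0.38408634]), 'orientation': array([2.43824007, 1.5486198 , 0.22436709])}
0.15 [-6.85235730e-01 -3.06575382e+00  1.26448866e-03]
```

View pics/top0.png

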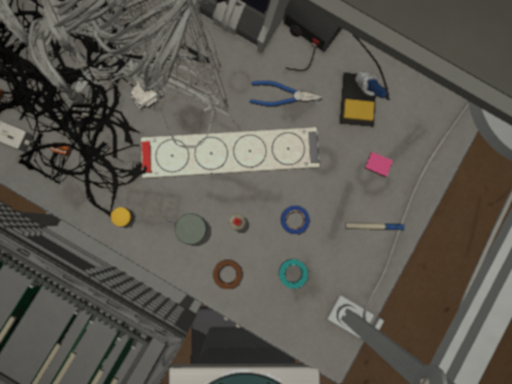

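View pics/scene0.png

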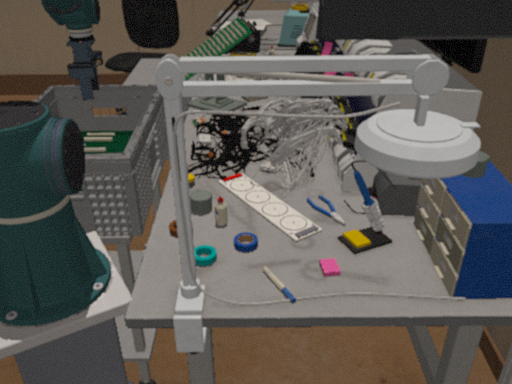

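Possible confusions for the tape roll (top view):
- blue ring (295,220): the one meant
- teal ring (293,273) and brown ring (228,274): look-alikes

The tin is the one on the bench at (191,229), not the one on the cabinet. The jar is at (121,217), beside the cables, and the yellow patch at (358,110) is a sponge. The bottle's red cap is at (238,223). The red tab is on the left, at (146,157). Next I'll measure these in the two fixed views.

```bash
cat > m.py <<'E'
from h import *
def blob(im,lo,hi,box):
    hsv=cv2.cvtColor(im,cv2.COLOR_RGB2HSV);m=cv2.inRange(hsv,np.array(lo),np.array(hi))
    k=np.zeros_like(m);x0,y0,x1,y1=box;k[y0:y1,x0:x1]=m[y0:y1,x0:x1]
    cs,_=cv2.findContours(k,cv2.RETR_EXTERNAL,cv2.CHAIN_APPROX_NONE)
    c=max(cs,key=cv2.contourArea);return c,cv2.minEnclosingCircle(c)[0],cv2.boundingRect(c)
E
python3 - <<'E'
from m import *
I={n:imaging.camera_info(n) for n in("scene","top")}
P={n:cv2.cvtColor(cv2.imread(f"pics/{n}0.png"),cv2.COLOR_BGR2RGB) for n in I}
B=dict(tape=((105,120,50),(125,255,255),(275,200,315,240),(228,225,262,256)),
 teal=((80,120,50),(100,255,255),(270,250,315,295),(180,235,220,270)),
 jar=((15,120,80),(32,255,255),(100,200,140,235),(182,170,200,188)),
 cap=((0,100,60),(8,255,255),(225,210,250,235),(210,190,232,215)),
 tin=((35,15,40),(85,255,200),(170,205,212,250),(185,185,216,220)),
 red=((0,120,60),(10,255,255),(135,130,155,185),(215,168,250,190)),
 pad=((150,80,60),(175,255,255),(360,145,400,180),(315,255,345,280)))
for k,(lo,hi,bt,bs) in B.items():
    o=[]
    for n,b in(("top",bt),("scene",bs)):
        try: c,ctr,r=blob(P[n],lo,hi,b);o.append((I[n],*ctr));print(k,n,np.round(ctr,1),r,cv2.contourArea(c))
        except Exception as e:print(k,n,e)
    print("  tri",tri(o).round(3),"top z.02",onplane(*o[0],.02).round(3))
for n,b in(("top",(140,120,322,182)),("scene",(215,165,325,245))):
    g=cv2.cvtColor(P[n],cv2.COLOR_RGB2GRAY);m=np.zeros_like(g);x0,y0,x1,y1=b
    m[y0:y1,x0:x1]=(g[y0:y1,x0:x1]<110)*255
    N,l,s,c=cv2.connectedComponentsWithStats(m)
    print(n,[(c[i].round(1),s[i][2:].tolist()) for i in range(1,N) if s[i][4]<40 or 1 and s[i][2]>20])
# hsv probes
for p in((191,229),(121,217)):print(cv2.cvtColor(P["top"],cv2.COLOR_RGB2HSV)[p[1],p[0]])
w=cv2.resize(P["top"][120:300,95:330],None,fx=3.2,fy=3.2);cv2.imwrite("pics/crop.png",w[:,:,::-1])
E
```

```text
tape top [294.6 219.5] (282, 206, 27, 27) 540.5
tape scene [245.3 241.6] (234, 233, 23, 19) 328.0
  tri [ 0.463 -0.108  0.011] top z.02 [ 0.463 -0.107  0.02 ]
teal top [293.3 273.3] (280, 259, 28, 29) 585.5
teal scene [204.5 254.9] (195, 245, 21, 21) 333.0
  tri [ 0.349 -0.105  0.011] top z.02 [ 0.349 -0.104  0.02 ]
jar top [120.1 216.2] (110, 207, 21, 20) 292.5
jar scene [189.9 177.4] (188, 173, 7, 10) 38.5
  tri [0.471 0.263 0.023] top z.02 [0.468 0.265 0.02 ]
cap top [236.5 221.5] (233, 218, 8, 8) 40.0
cap scene [220.  199.5] (218, 197, 5, 6) 17.0
  tri [0.457 0.018 0.073] top z.02 [0.458 0.018 0.02 ]
tin top [190.5 228.7] (175, 214, 32, 31) 728.0
tin scene [200.5 201.2] (190, 190, 22, 24) 378.0
  tri [0.442 0.116 0.022] top z.02 [0.443 0.116 0.02 ]
red top [146.  156.5] (141, 142, 10, 30) 175.5
red scene [231.5 176.5] (222, 173, 20, 8) 47.5
  tri [0.597 0.216 0.013] top z.02 [0.597 0.214 0.02 ]
pad top [378.5 164. ] (365, 152, 28, 25) 400.5
pad scene [329. 267.] (319, 258, 22, 18) 264.5
  tri [ 0.586 -0.295  0.007] top z.02 [ 0.585 -0.291  0.02 ]
top [(array([238.8, 133.7]), [182
[... 821 characters left out ...]
ay([292.7, 186.8]), [6, 8, 15]), (array([279. , 186.4]), [9, 5, 16]), (array([298., 185.]), [1, 1, 1]), (array([273.2, 188.6]), [3, 2, 5]), (array([229., 191.]), [1, 1, 1]), (array([321.4, 198.1]), [7, 8, 30]), (array([220., 200.]), [7, 8, 38]), (array([237., 197.]), [1, 1, 1]), (array([241., 200.]), [1, 1, 1]), (array([263., 217.]), [1, 1, 1]), (array([268. , 220.7]), [3, 2, 3]), (array([272., 224.]), [1, 1, 1]), (array([276., 227.]), [1, 1, 1]), (array([305.9, 231.7]), [21, 11, 74]), (array([245.5, 238.6]), [25, 13, 256]), (array([310.5, 235.5]), [2, 2, 2]), (array([306. , 237.6]), [5, 2, 5]), (array([292., 239.]), [3, 3, 3]), (array([296.5, 241. ]), [2, 1, 2])]
[ 43  29 106]
[ 22 180 186]
```

View pics/crop.png

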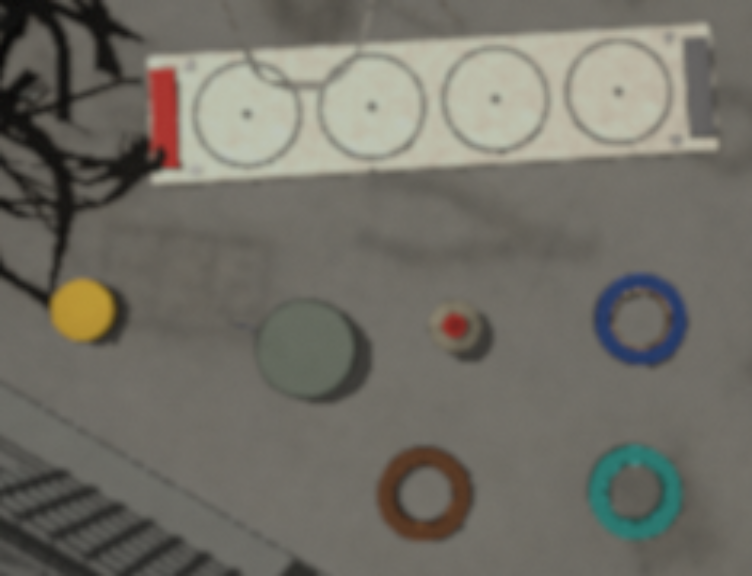

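View pics/wrist0.png

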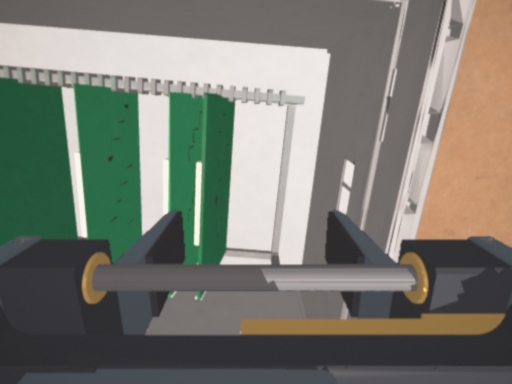

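The crop confirms the blue tape roll, with the teal and brown rings as look-alikes. Ring dots in top pixels: (172.2,155.6), (211.2,153.4), (249.7,150.9), (288.1,148.4). The wrist camera is looking into the basket. Before grasping the jar I'll check how close and how high the basket rim is.

Run:
```python
from m import *
s=cv2.imread("pics/scene0.png");t=cv2.imread("pics/top0.png")
a=cv2.resize(s[70:270,30:260],None,fx=3,fy=3,interpolation=2);cv2.imwrite("pics/sc.png",a)
I={n:imaging.camera_info(n) for n in("scene","top")}
d=[onplane(I["top"],u,v,.008) for u,v in((172.2,155.6),(211.25,153.4),(249.7,150.9),(288.1,148.4))]
for p in d:print(p.round(4),proj(I["scene"],p).round(1))
print([np.linalg.norm(d[i+1]-d[i]).round(4) for i in range(3)])
b=cv2.resize(s[165:250,210:330],None,fx=6,fy=6,interpolation=2);cv2.imwrite("pics/sc2.png",b)
```

```text
[0.6015 0.1598 0.008 ] [241.9 185.1]
[0.6071 0.0747 0.008 ] [257.5 196.6]
[ 0.6134 -0.0095  0.008 ] [274.6 209. ]
[ 0.6198 -0.0943  0.008 ] [293.4 222.5]
[np.float64(0.0853), np.float64(0.0845), np.float64(0.085)]
```

View pics/sc.png

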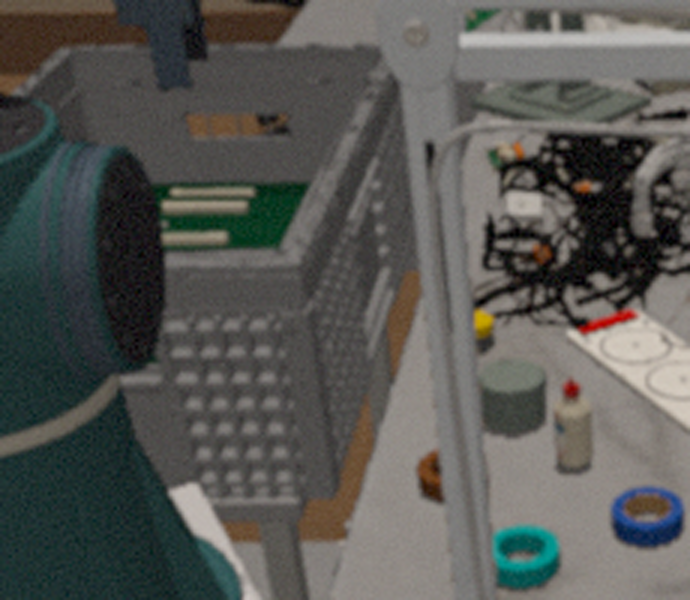

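View pics/sc2.png

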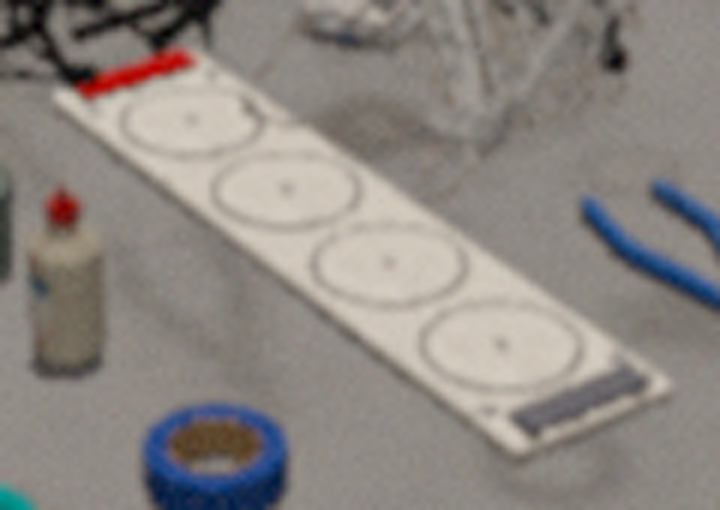

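Run:
```python
from m import *
I={n:imaging.camera_info(n) for n in("scene","top")}
a=ray(I["top"],95,256)[1];b=ray(I["top"],157.5,300)[1];n=np.cross(a,b);c=np.array(I["top"]["xyz"])
for u,v in((130,157.3),(161.7,90)):
    o,d=ray(I["scene"],u,v);t=n@(c-o)/(n@d);print("rim",(o+t*d).round(3))
print("bench edge",[onplane(I["top"],*p,0).round(3) for p in((95,239),(189,298))])
# lamp elbow: pole top
print("lamp",tri([(I["scene"],165,75),(I["top"],432,376)]).round(3),onplane(I["top"],348,315,0).round(3))
def q(yaw): return (R.from_euler('z',yaw)*R.from_rotvec([0,np.pi,0])).as_rotvec()
for nm,p in dict(jar=(.471,.263),tin=(.442,.116),bot=(.457,.018),tape=(.463,-.108),r1=(.6015,.16),r4=(.62,-.094)).items():
  for yaw in(-1.2,-.6,0,.6,1.2,1.57):
    j=solver.inverse_kinematics([*p,.1],q(yaw));print(nm,yaw,None if j is None else np.round(j,2))
```

```text
rim [ 0.228 -0.01   0.267]
rim [0.394 0.207 0.331]
bench edge [array([0.42 , 0.323, 0.   ]), array([0.295, 0.119, 0.   ])]
lamp [ 0.27  -0.203  0.494] [ 0.258 -0.224  0.   ]
jar -1.2 [ 0.47  0.33  2.11 -0.    0.71  0.1 ]
jar -0.6 [ 0.47  0.33  2.11 -0.    0.71 -0.5 ]
jar 0 [ 0.47  0.33  2.11 -0.    0.71 -1.1 ]
jar 0.6 [ 0.47  0.33  2.11 -0.    0.71 -1.7 ]
jar 1.2 [ 0.47  0.33  2.11  0.    0.71 -2.3 ]
jar 1.57 [ 0.47  0.33  2.11  0.    0.71 -2.67]
tin -1.2 [ 0.21  0.21  2.26 -0.    0.66 -0.17]
tin -0.6 [ 0.21  0.21  2.26 -0.    0.66 -0.77]
tin 0 [ 0.21  0.21  2.26 -0.    0.66 -1.37]
tin 0.6 [ 0.21  0.21  2.26  0.    0.66 -1.97]
tin 1.2 [ 0.21  0.21  2.26  0.    0.66 -2.57]
tin 1.57 [ 0.21  0.21  2.26  0.    0.66 -2.94]
bot -1.2 [-0.01  0.22  2.26 -0.    0.66 -0.38]
bot -0.6 [-0.01  0.22  2.26 -0.    0.66 -0.98]
bot 0 [-0.01  0.22  2.26 -0.    0.66 -1.58]
bot 0.6 [-0.01  0.22  2.26  0.    0.66 -2.18]
bot 1.2 [-0.01  0.22  2.26  0.    0.66 -2.78]
bot 1.57 None
tape -1.2 [-0.28  0.24  2.23 -0.    0.67 -0.65]
tape -0.6 [-0.28  0.24  2.23 -0.    0.67 -1.25]
tape 0 [-0.28  0.24  2.23 -0.    0.67 -1.85]
tape 0.6 [-0.28  0.24  2.23  0.    0.67 -2.45]
tape 1.2 [-0.28  0.24  2.23  0.    0.67 -3.05]
tape 1.57 [-0.28  0.24  2.23  0.    0.67  2.86]
r1 -1.2 [ 0.22  0.43  1.94 -0.    0.77 -0.15]
r1 -0.6 [ 0.22  0.43  1.94 -0.    0.77 -0.75]
r1 0 [ 0.22  0.43  1.94 -0.    0.77 -1.35]
r1 0.6 [ 0.22  0.43  1.94  0.    0.77 -1.95]
r1 1.2 [ 0.22  0.43  1.94  0.    0.77 -2.55]
r1 1.57 [ 0.22  0.43  1.94  0.    0.77 -2.92]
r4 -1.2 [-0.19  0.44  1.93 -0.    0.77 -0.56]
r4 -0.6 [-0.19  0.44  1.93 -0.    0.77 -1.16]
r4 0 [-0.19  0.44  1.93 -0.    0.77 -1.76]
r4 0.6 [-0.19  0.44  1.93  0.    0.77 -2.36]
r4 1.2 [-0.19  0.44  1.93  0.    0.77 -2.96]
r4 1.57 [-0.19  0.44  1.93  0.    0.77  2.95]
```

Run:
```python
from m import *
I={n:imaging.camera_info(n) for n in("scene","top")}
c=np.array(I["top"]["xyz"])
for L in(((10,262),(110,340)),((0,240),(125,345)),((0,215),(165,345))):
  n=np.cross(ray(I["top"],*L[0])[1],ray(I["top"],*L[1])[1])
  for u,v in((130,157.3),(161.7,90)):
    o,d=ray(I["scene"],u,v);t=n@(c-o)/(n@d);print("rim",(o+t*d).round(3))
t=cv2.imread("pics/top0.png");cv2.imwrite("pics/tc.png",cv2.resize(t[184:384,0:200],None,fx=3,fy=3,interpolation=2))
```

```text
rim [0.344 0.434 0.053]
rim [0.533 0.606 0.194]
rim [0.325 0.364 0.087]
rim [0.495 0.497 0.232]
rim [0.284 0.205 0.164]
rim [0.452 0.374 0.274]
```

View pics/tc.png

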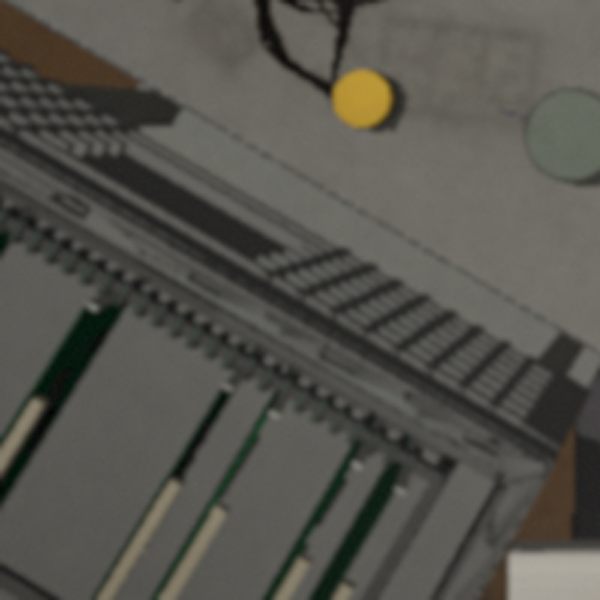

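Run:
```python
from m import *
I={n:imaging.camera_info(n) for n in("scene","top")}
p=tri([(I["scene"],130,157.3),(I["top"],185,337)]);print(p,proj(I["scene"],p),proj(I["top"],p))
for z in(.15,.2,.25):print(z,[onplane(I["top"],*q,z).round(3) for q in((0,231),(185,337))])
```

```text
[0.25901322 0.102154   0.21231575] [130.78121278 157.41211618] [184.5508646  338.10652528]
0.15 [array([0.437, 0.449, 0.15 ]), array([0.247, 0.109, 0.15 ])]
0.2 [array([0.438, 0.424, 0.2  ]), array([0.258, 0.103, 0.2  ])]
0.25 [array([0.438, 0.399, 0.25 ]), array([0.269, 0.097, 0.25 ])]
```

Ring dots seen from the scene camera match the strip at z=8 mm to within 0.3 px. The basket rim is at z≈0.21, running (0.26,0.10)→(0.44,0.42), about 104 mm from the jar. I'll close on the jar square to the rim, which also avoids the black cables. Next I'll look from the wrist camera at rings 1 and 2, and then above the jar.

```bash
cat >> m.py <<'E'
def q(yaw): return (R.from_euler('z',yaw)*R.from_rotvec([0,np.pi,0])).as_rotvec()
E
python3 - <<'E'
from m import *
p=monitor.get_tcp_pos();env.line_to([p[0],p[1],.36],v=.3)
env.move_ptp([.56,.16,.28],q(-.1));i1,a=grab("wrist","w1")
env.move_ptp([.52,.2,.25],q(-2.09));i2,b=grab("wrist","w2")
np.save("w12.npy",[i1,i2],allow_pickle=True)
cv2.imwrite("pics/w12.png",np.hstack([cv2.resize(a,(400,300)),cv2.resize(b,(400,300))])[:,:,::-1])
print(monitor.get_time(),monitor.get_q().round(2))
I={n:imaging.camera_info(n) for n in("scene","top")}
E
```

```text
4.6167 [ 0.33  0.13  2.01 -0.    1.    0.84]
```

View pics/w12.png

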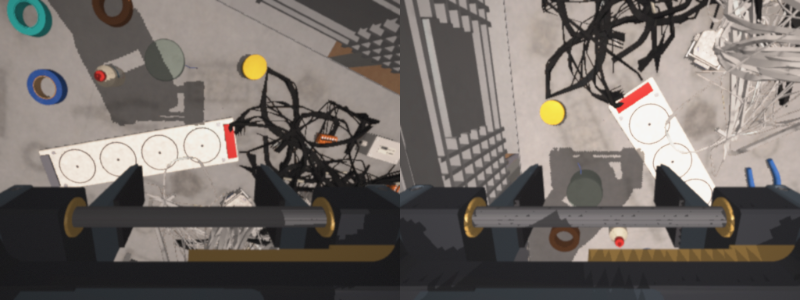

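The jar (w1 255,66; w2 552,112) is clear on the rim side. A thin grey wire loop passes over the back edge of rings 1 and 2 in w1, near (185,165). I'll measure how high it is.

Run:
```python
from m import *
a=cv2.imread("pics/w1.png")[140:250,170:320];b=cv2.imread("pics/top0.png")[115:180,135:235]
cv2.imwrite("pics/loop.png",np.vstack([cv2.resize(a,(600,440),interpolation=2)[:330],cv2.resize(b,(600,390),interpolation=2)[:260]]))
i1,i2=np.load("w12.npy",allow_pickle=True);I=imaging.camera_info("top")
for n,i in(("w1",i1),("w2",i2)):
    im=cv2.cvtColor(cv2.imread(f"pics/{n}.png"),cv2.COLOR_BGR2RGB)
    c,ctr,r=blob(im,(15,120,80),(32,255,255),(290,60,350,110) if n=="w1" else (150,110,230,180));print(n,ctr,r,onplane(i,*ctr,.028).round(4))
    o=[(i,*ctr)] if n=="w1" else o+[(i,*ctr)]
print("jar tri",tri(o+[(I,120.1,216.2)]).round(4),tri(o).round(4))
for p in ((.6015,.1598),(.6071,.0747)):print(proj(i1,[*p,.008]))
```

```text
w1 (324.9193420410156, 85.36021423339844) (309, 70, 33, 32) [0.4665 0.2633 0.028 ]
w2 (194.70895385742188, 143.87313842773438) (179, 128, 33, 32) [0.4681 0.2646 0.028 ]
jar tri [0.4674 0.2643 0.025 ] [0.4664 0.2646 0.0218]
[256.93734516 186.10768418]
[202.55152681 194.79977619]
```

View pics/loop.png

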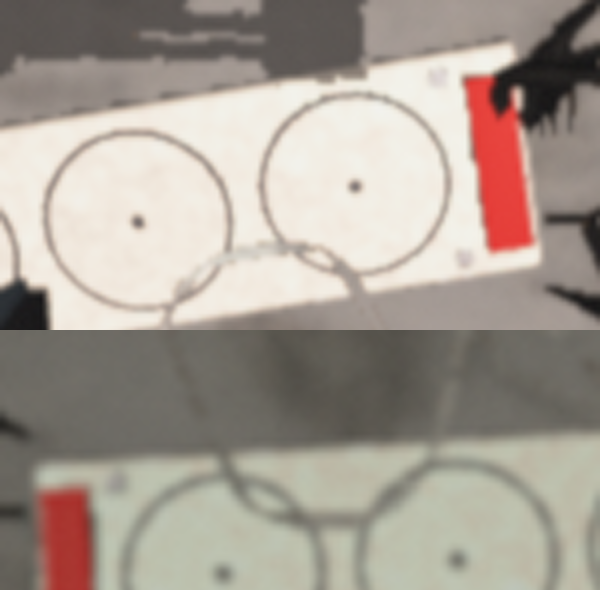

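Run:
```python
from m import *
i1,i2=np.load("w12.npy",allow_pickle=True);I=imaging.camera_info("top")
print(tri([(i1,236.2,201.2),(I,192.5,146.5)]), onplane(i1,236.2,201.2,.008),onplane(I,192.5,146.5,.008))
# left/right strip-edge crossings of loop
print(tri([(i1,170+350/4,140+265/4),(I,135+235/6,115+150/6)]),tri([(i1,170+180/4,140+290/4),(I,135+400/6,115+160/6)]))
print("ring1 from w1",onplane(i1,258.75,186.5,.008),"ring2",onplane(i1,170+138/4,140+221/4,.008))
print("tri r1",tri([(i1,258.75,186.5),(I,172.2,155.6)]),"r2",tri([(i1,204.5,195.25),(I,211.25,153.4)]))
```

```text
[ 0.62940104  0.12077717 -0.01995334] [0.62263244 0.12529491 0.008     ] [0.62207699 0.11595399 0.008     ]
[ 0.63771727  0.15743304 -0.00124629] [0.62875708 0.09413353 0.03234887]
ring1 from w1 [0.60239768 0.1625075  0.008     ] ring2 [0.60812187 0.0775924  0.008     ]
tri r1 [6.03630719e-01 1.61704446e-01 3.64727682e-04] r2 [0.60922466 0.07568739 0.00100842]
```

The loop lies flat at the strip's back edge, and fingertips held 7 mm above the strip pass over it. The jar is at (0.467,0.264). Its lid comes out at z≈0.022–0.025 against the stated 28 mm, which agrees within calibration. I'll move the jar first, offsetting the grasp 10 mm away from the basket.

```bash
cat >> m.py <<'E'
def pick(xy,yaw,z,eff=20,up=.2,lift=.17):
    effector.open_jaws();env.move_ptp([*xy,up],q(yaw))
    hit=env.line_to([*xy,z],v=.12,contact_N=12);print("hit",hit,monitor.get_tcp_pos().round(4))
    if hit: return False
    effector.clamp(eff);print("width",monitor.get_grip_width(),"F",monitor.get_finger_force())
    env.line_to([*xy,lift],v=.2);print("width",monitor.get_grip_width(),monitor.get_time());return True
def place(xy,yaw,z,up=.17):
    env.move_ptp([*xy,up],q(yaw));env.line_to([*xy,z+.02],v=.15)
    hit=env.line_to([*xy,z],v=.04,contact_N=6);print("place hit",hit,monitor.get_tcp_pos().round(4))
    effector.open_jaws();env.pause(.2);env.line_to([*xy,up],v=.2);print("t",monitor.get_time())
E
python3 - <<'E'
from m import *
if pick((.4757,.2591),-2.09,.023,up=.22):place((.6076,.076),-.25,.0305)
grab("wrist","w3");grab("top","t3")
E
```

```text
hit False [0.476  0.2593 0.0235]
width 0.0398266517847191 F 20.000180723145604
width 0.03937340022414069 8.7667
place hit True [0.6074 0.076  0.0305]
t 14.0833
```

Run:
```python
from m import *
I=imaging.camera_info("top");i3=imaging.camera_info("wrist")
im=cv2.cvtColor(cv2.imread("pics/t3.png"),cv2.COLOR_BGR2RGB)
try:
    c,ctr,r=blob(im,(15,120,80),(32,255,255),(190,130,240,180));print("jar",r,onplane(I,*ctr,.036).round(4))
except Exception as e:print(e)
cv2.imwrite("pics/w3b.png",cv2.imread("pics/w3.png"))
if pick((.463,-.1075),-.785,.021):place((.602,.161),-.785,.029)
i,im=grab("top","t4")
# bottle
if pick((.457,.018),-.05,.045,eff=20):place((.62,-.093),-.05,.053)
i,im=grab("top","t5")
```

```text
max() iterable argument is empty
hit False [ 0.4634 -0.1076  0.0215]
width 0.060232033236994005 F 20.003994118451374
width 0.060455143438567595 18.4417
place hit True [0.6017 0.1609 0.0287]
t 22.775
hit False [0.4574 0.018  0.0455]
width 0.03285874889944931 F 19.981040015118197
width 0.032960084328272625 27.1
place hit True [ 0.6198 -0.0928  0.0527]
t 31.1417
```

Run:
```python
from m import *
I=imaging.camera_info("top");p=onplane(I,190.5,228.7,.044);print(p)
if pick(p[:2],-1.57,.028):place((.6134,-.008),-1.5,.036,up=.19)
env.move_ptp([.48,.05,.3],q(-.1));i,im=grab("wrist","w6")
np.save("w6.npy",[i],allow_pickle=True)
env.move_ptp([.35,.4,.35],q(-.4));grab("top","t6");grab("scene","s6");print(monitor.get_time())
a=cv2.resize(cv2.imread("pics/t6.png")[110:250,110:330],None,fx=3.2,fy=3.2)
cv2.imwrite("pics/t6c.png",a)
```

```text
[0.44264402 0.11341029 0.044     ]
hit False [0.443  0.1135 0.0285]
width 0.06310362847183822 F 20.000609667695244
width 0.06309484699287156 36.0583
place hit True [ 0.6131 -0.008   0.0358]
t 40.1917
42.9333
```

View pics/t6c.png

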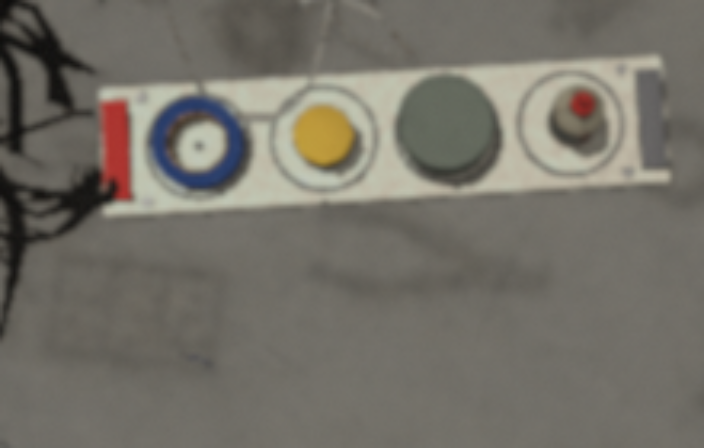

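View pics/s6.png

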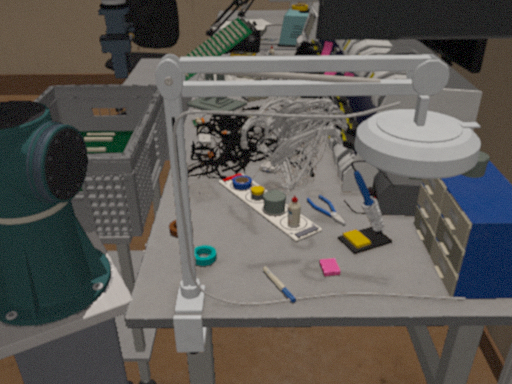

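All four stand upright, each in its own ring, with the tape next to the red tab and the pliers, note pad and marker untouched. I'll check the offsets in numbers before handing in.

Run:
```python
from m import *
I=imaging.camera_info("top");im=cv2.cvtColor(cv2.imread("pics/t6.png"),cv2.COLOR_BGR2RGB)
d=[np.array(x) for x in((.6015,.1598),(.6071,.0747),(.6134,-.0095),(.6198,-.0943))]
B=[((105,120,50),(125,255,255),(150,130,192,178),.027),((15,120,80),(32,255,255),(192,130,230,175),.036),((35,15,40),(100,80,130),(230,128,268,170),.052),((0,100,60),(8,255,255),(275,130,310,160),.09)]
for (lo,hi,b,z),r in zip(B,d):
    c,ctr,bb=blob(im,lo,hi,b);p=onplane(I,*ctr,z);print(bb,p.round(4),((p[:2]-r)*1000).round(1))
workorder.job_done();print(monitor.get_time())
```

```text
(158, 141, 28, 27) [0.6012 0.1591 0.027 ] [-0.3 -0.7]
(202, 143, 19, 19) [0.6057 0.0738 0.036 ] [-1.4 -0.9]
(234, 134, 31, 30) [ 0.6112 -0.007   0.052 ] [-2.2  2.5]
(288, 138, 8, 9) [ 0.6189 -0.0931  0.09  ] [-0.9  1.2]
the job is handed in; nothing more can be done
the job is handed in; nothing more can be done
```

The job is handed in at about 43 s: tape roll, yellow-lidded jar, tin and flux bottle stand upright on rings 1–4 from the red tab, each about 3 mm or less off centre in the top view (limit 13 mm), and the pliers, note pad and marker look unmoved in the last views; the judge's verdict was not shown.

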